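# Set the length stop and butt the batten against it

### The job

Set the length stop on the notched rail to the notch nearest the steel pointer: hold the stop's release bar up, slide the carriage along, and let go so that its catch drops fully home in that notch. Then slide the wooden batten along its channel until its end butts against the stop, leaving the stop locked in its notch. Leave the jar, hammer and offcut where they are.

Things in the scene. Friction and masses are not known exactly. Their poses are not given: they have to be found in the camera images.
- station: Length-stop station fixed to the bench: grey laminate base board 15 mm thick, spanning x -70 to 80, y -260 to 360 mm in its own frame. Origin on the bench top; y axis along the rail (sliding direction), x across it, away from the robot, z up. On it an aluminium fence rail, x 5 to 45 mm, 55 mm high, topped by a ladder of steel rungs (tops 71 mm high).
- notch_first (a point): Centre of the notch farthest to the station's -y (station y = -225 mm), 67 mm above the bench. Axes as the station's. Six notches, the gaps between the seven rungs, follow each other from here every 30 mm toward +y: station y = -225, -195, -165, -135, -105, -75 mm. Past the last rung (y = -60 mm) the rail top is plain: there the carriage starts, parked with its catch down.
- channel_mouth (a point): Middle of the floor of the batten's channel at its open +y end (station y = 360, x = -17 mm, 15 mm above the bench). The channel runs along the whole base, 44 mm wide, between the fence rail and a low lip (station x -49 to -39 mm, its top 27 mm above the bench). Axes as the station's.
- carriage (a joint): Position (m) of the carriage's middle along the station's y, -0.235 to 0.050. A dark steel saddle over the rail, 44 mm long in y, x -11 to 55 mm, top 98 mm above the bench, with a stop block in the channel. Slides easily (0.4 N) when the catch is up; locked, with 2 mm play either way, when the catch is in a notch.
- release (a joint): Height (m) the release bar is lifted: 0 = catch fully down (home in a notch, or at the plain end), 0.028 = top of travel. Above 0.016 the catch clears the rungs. Spring and weight pull it down with 6 N at the bottom, 9 N at the top. Let go between rungs it drops into the nearest notch and centres itself; let go right over a rung it may rest on it.
- bar_middle (a point): Middle of the front rod of the release bar, a level steel U of 10 mm round rod, 118 mm above the bench when down. The front rod runs 100 mm along the station's y, at station x = -58 mm; arms at both ends run back (+x) to a cross plate (x from 13 mm). Open inside the U back to x = -11 mm, and free beneath the rod down to the lip. Hook it from below or pinch it from above. Axes as the station's.
- carriage_mark (a point): White centre line on the top of the carriage near its rear edge: the carriage's middle along y, 98 mm above the bench.
- stop_face (a point): Centre of the stop block's working face, which looks to the station's +y, 22 mm from the carriage's middle; it fills the channel (36 mm wide, from 19 to 61 mm above the bench). This point is 40 mm above the bench.
- pointer_tip (a point): Tip of the steel pointer: a slim upright 10 mm wide standing just behind the rail (x = 59 mm in the station's frame), its point aimed at the rail, 95 mm above the bench. Its y in the station's frame marks the wanted place of the carriage's middle (centre line). It is fixed.
- batten_middle (a point): Centre of the loose pine batten, 38 x 160 x 50 mm (x, y, z), about 0.16 kg, lying lengthways in the channel on the +y side of the stop, its top 65 mm above the bench. Its y axis runs along its length, parallel to the station's y.
- batten_end (a point): Centre of the batten's end face that looks toward the stop (its -y end), 25 mm above its underside.
- batten_back (a point): Centre of the batten's other end face (its +y end), 25 mm above its underside: the face to push.
- jar: Bystander: glass screw jar, 68 mm across and 90 mm high, origin at the centre of its underside.
- hammer: Bystander: hammer lying on the bench beyond the station, its length along its x axis.
- offcut: Bystander: small wood offcut 70 x 45 x 34 mm, origin at the centre of its underside.
Mind the look-alikes: they are no part of the job. What is shaped like the part that bears batten_middle but black or turquoise is not meant.

How it is judged:
By the outcome, as a careful person would: the job done as asked, in the order asked, and still so for the second after the job is handed in, with the robot touching nothing.
It also fails if it takes over 58 s, if anything falls off the work surface, if the arm or the gripper's body presses on something with over 40 N, if the wrist force passes 120 N, or if a joint passes its speed limit or range.

### The arm

A 6-joint arm with a two-finger parallel gripper is mounted at the origin on the work surface. World frame = base frame: x ahead of the robot, y to its left, z up, the work surface at z = 0. Lengths are in m, angles in rad, forces in N, time in s.
With the tool pointing down it reaches from about 0.325 to 0.75 m from the base axis. Payload 7.6 kg.
Tool frame: the origin (TCP) lies where the fingers leave the gripper's body, on its centre line; the fingertips stand 73 mm ahead of it and the grasp point (between the pads) lies 54 mm ahead of it; z points along the fingers, y is the line along which they close (so a half turn about z gives the same grasp; the last joint's range is limited). The gripper opens to 85 mm and grips with 20 to 120 N. Pads are 22 mm wide; open, the fingers measure 114 mm over their backs; the gripper's body (76 mm by 85 mm) begins 54 mm behind the grasp point. The pads swing forward as they close: fully open they stand 13 mm farther back than shut.
Start: joints at [-1.255, 0.052, 1.401, -0, 1.689, -0.07], TCP at [0.198, -0.486, 0.304] pointing down, gripper open.
Joint ranges: [-2.9, 2.9], [-0.91, 2.17], [0.12, 2.37], [-1.06, 4.2], [0.26, 2.73], [-2.93, 2.93]. Speed limits (rad/s): [2.57, 2.57, 3.01, 3.14, 3.14, 3.14].

### API

Orientations are given as a unit quaternion [w, x, y, z].
In Python, from workcell import arm, imaging gives the robot as it stands. The module is installed in compiled form; this text tells all that it offers.
- The arm moves only by the tool step_arm, never from a script. Its argument "targets" is a list of rows, each a list of 3 entries, a list of its own where there are three numbers: the gripper's target within -1 to 1 (fully open at 1, half-way at 0, shut at -1), then the shift along the tool's x, y, z in m, then the turn, a rotation vector about the tool's x, y, z in rad. In form: [[gripper, [x, y, z], [rx, ry, rz]], ...]. A call has 1 to 5 rows; each row shifts and turns the commanded pose from where the row before left it, along the tool's axes as they then stand; what a row does not reach is not made up. A row lasts 1/12 s, in which the tool goes at most 41.7 mm and 7.16 degrees, less where a joint would pass 70% of its speed; a pose out of reach is approached as far as the arm can. A call with a gripper value outside its range is refused whole. The fingers move at their own pace and stop on an object; "force" is the grip in N (left out, the last holds). Time passes only in rows, so rows that do not move let the fingers close. It gives the time, the measured TCP pose, the force, the opening and the grip force at its end, in the units of the state.
- arm.get_obs(): the state, without advancing time (a new reading comes with each control period).
- imaging.capture(name): name is "scene" or "top" or "wrist"; returns (picture, depth): 400x640x3 uint8, red, green, blue; 400x640 float32, m along the optical axis (not along the pixel's ray), 0 where there is no reading.
- imaging.camera_params(name): a dict with "fx", "fy", "cx", "cy" (pixels), "position" and "rotation" of the camera in the world. Camera axes: x right, y down, z forward; pixel columns grow to the right and rows downward; lengths in m; the calibration is good to about 2 mm. A picture is of the moment at which its call begins: read the wrist's pose just before it. camera_params takes no time and is no camera call; for the wrist camera it gives the pose at the moment of the call.
- arm.hand_in(): hands the job in; it is judged then, once.
The state is a dict: "clock": time; "qpos": joint angles; "joint_velocities": joint speeds; "joint_efforts": joint torques, N m; "eef_pos": TCP position; "tool_rot": TCP orientation; "force": force on the tool from outside, world axes, zero at the start; "torque": the same for the moment, N m; "grip_width": finger opening in m; "grasp_force": force on a finger pad.
Only numpy, scipy, OpenCV 4.12 (cv2) and the standard library are available. Lean on these libraries where they do the work, as an engineer would, in place of code of your own. Each camera call takes 0.05 s, during which the arm holds its last target. There are 200 camera calls.

## Working session

There is one attempt and no reset: what is moved stays moved. The work goes in short steps, Python scripts to look and compute and a tool call to move; the robot and the scene stay as the last step left them, time stands still between calls to the robot, and variables do not carry over. Pictures are saved under pics/ and viewed, at most 10 in all, crops included, and the job is handed in when it is done.

Besides the shell and the picture viewer there is one more tool, called after "Emit:" by a JSON object that holds its "fn" and its "kwargs", one argument or row to a line. step_arm: Moves the arm, as the interface text tells. Its arguments: {"type":"object","properties":{"targets":{"type":"array","items":{"type":"array"}},"force":{"type":"number"}},"required":["targets"]}

```bash
mkdir -p pics
cat > h.py <<'E'
import numpy as np, cv2
from workcell import arm, imaging
def snap(n,f):
    P=imaging.camera_params(n); im,d=imaging.capture(n)
    cv2.imwrite('pics/'+f+'.png',im[:,:,::-1]); np.savez('pics/'+f+'.npz',im=im,d=d,**{k:np.array(v) for k,v in P.items()}); return im,d,P
def load(f): return np.load('pics/'+f+'.npz')
def R(P):
    r=np.array(P['rotation'],float)
    if r.shape==(3,3): return r
    from scipy.spatial.transform import Rotation as S
    return S.from_quat(np.r_[r[1:],r[0]]).as_matrix()
def ray(P,u,v,z):
    d=R(P)@np.array([(u-P['cx'])/P['fx'],(v-P['cy'])/P['fy'],1]); p=np.array(P['position']); return p+d*(z-p[2])/d[2]
def pt(P,D,u,v):
    z=D[int(v),int(u)]; return np.array(P['position'])+R(P)@(z*np.array([(u-P['cx'])/P['fx'],(v-P['cy'])/P['fy'],1]))
def proj(P,X):
    c=R(P).T@(np.array(X)-P['position']); return P['fx']*c[0]/c[2]+P['cx'],P['fy']*c[1]/c[2]+P['cy']
E
python3 - <<'E'
from h import *
print(arm.get_obs())
for n in('scene','top'):
    im,d,P=snap(n,n+'0'); print(n,P)
a=cv2.imread('pics/top0.png');b=cv2.imread('pics/scene0.png')
E
```

```text
{'clock': 0.0, 'qpos': array([-1.25530484e+00,  5.28413068e-02,  1.40173655e+00,  8.56471609e-06,
        1.68858474e+00, -7.02837204e-02]), 'joint_velocities': array([-0.00150026, -0.00106586, -0.00032296, -0.00122625, -0.00059478,
        0.00078668]), 'joint_efforts': array([-1.75134879e-03, -3.81664681e+01, -3.60188377e+01, -2.01551702e-04,
        6.18234597e-03, -1.77335744e-05]), 'eef_pos': array([ 0.19751867, -0.48622648,  0.30306399]), 'tool_rot': array([-7.79596730e-04,  9.81454394e-01,  1.91694174e-01, -9.17781555e-05]), 'force': array([ 0.29505778,  0.95388377, -0.81768204]), 'torque': array([ 0.00513655, -0.02102699, -0.03643975]), 'grasp_force': 0.0, 'grip_width': 0.08578623356983521}
scene {'fx': 470.323218462274, 'fy': 470.323218462274, 'cx': 318.179918589203, 'cy': 201.93925653902664, 'position': array([1.30375077, 0.2645036 , 1.06917161]), 'rotation': array([-0.19725862,  0.55040627,  0.76483604, -0.27049547])}
top {'fx': 421.7042573219044, 'fy': 421.7042573219044, 'cx': 320.9111352372105, 'cy': 209.85954569147003, 'position': array([0.41754102, 0.01170156, 1.2258335 ]), 'rotation': array([ 0.03769902, -0.69606514,  0.71498699, -0.05353237])}
```

View pics/top0.png

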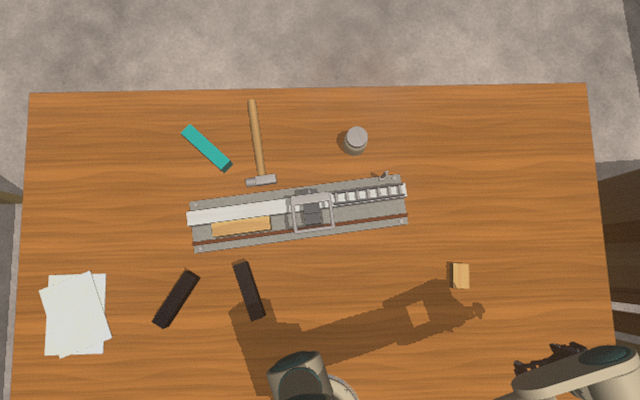

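View pics/scene0.png

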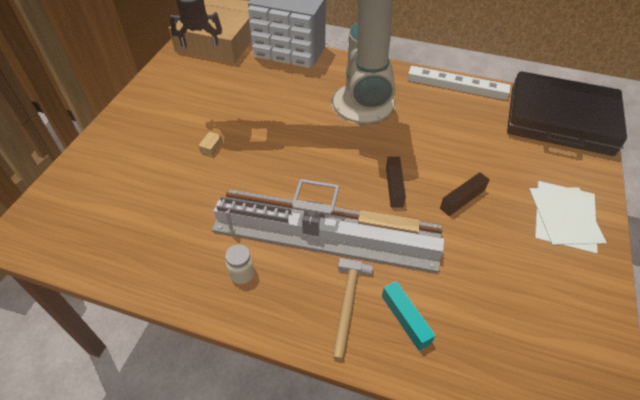

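The top view shows the station at (187–408, 176–252), the carriage and U-bar near (312,210), and the pointer near (383,176). Candidates for the batten:
- pine, in the channel (240,226): this one fits the description
- black (249,290) and black (176,298): not meant
- turquoise (206,148): not meant

The offcut (459,275) is too short to be it. Next I'll check a close crop.

Run:
```python
from h import *
a=cv2.imread('pics/top0.png')[165:260,180:420];b=cv2.imread('pics/scene0.png')[175:275,205:450]
a=cv2.resize(a,(800,317),interpolation=cv2.INTER_CUBIC);b=cv2.resize(b,(692,283),interpolation=cv2.INTER_CUBIC)
c=np.zeros((600,800,3),np.uint8);c[:317]=a;c[317:,:692]=b;cv2.imwrite('pics/c1.png',c)
```

```text
(no output)
```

View pics/c1.png

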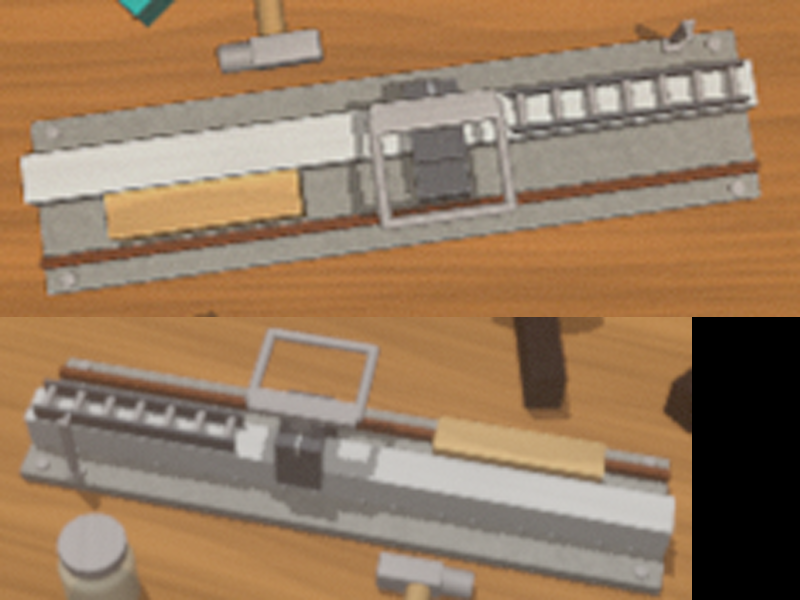

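The crop shows the pine batten in the channel, the carriage parked just past the last rung, and the pointer by the rightmost notches. Now the station fit.

```bash
cat >> h.py <<'E'
def fit(S,W):
    S=np.array(S)[:,:2];W=np.array(W)[:,:2];s0=S.mean(0);w0=W.mean(0)
    U,_,Vt=np.linalg.svd((S-s0).T@(W-w0));r=Vt.T@np.diag([1,np.linalg.det(Vt.T@U.T)])@U.T
    return r,w0-r@s0
E
python3 - <<'E'
from h import *
T=load('top0');C=load('scene0')
pix=[(189.6,201.6),(400.5,174),(408,224.4),(194.4,252.9)]
S=np.array([(80,360),(80,-260),(-70,-260),(-70,360)])/1000
W=np.array([ray(T,*p,.015) for p in pix])
r,t=fit(S,W);print(np.round(W,4),'yaw',np.arctan2(r[1,0],r[0,0]),t);print('res mm',np.round((S@r.T+t-W[:,:2])*1000,1))
np.savez('st.npz',r=r,t=t)
inv=lambda w:(np.array(w)[:2]-t)@r
q=lambda u,v:(180+u/3.3333,165+v/3.3333)
q2=lambda u,v:(205+u/2.824,175+(v-317)/2.824)
for nm,c,z in [('ptr?',(682,38),.095),('ptr?',(690,25),.095),('rodL',(386,224),.118),('rodR',(515,208),.118),('bat-',(301,193),.065),('bat+',(108,220),.065)]:print(nm,np.round(inv(ray(T,*q(*c),z))*1000))
for nm,c,z in [('ptr',(65,413),.095),('mark',(299,445),.098),('bat-',(435,435),.065),('bat+',(605,468),.065)]:print(nm,np.round(inv(ray(C,*q2(*c),z))*1000))
# depth cross-check
for p in [(312,222),(240,226)]:print(pt(T,T['d'],*p))
for x,y,z in[(-.058,.0,.118)]:print('bar world',r@[x,y]+t)
E
```

```text
[[ 0.6081  0.3604  0.015 ]
 [ 0.6747 -0.2547  0.015 ]
 [ 0.5255 -0.2686  0.015 ]
 [ 0.4603  0.3451  0.015 ]] yaw 0.10643147804908938 [ 0.56749434 -0.00469783]
res mm [[ 0.7  1.4]
 [-0.1 -0.1]
 [-0.  -2. ]
 [-0.7  0.7]]
ptr? [  64. -196.]
ptr? [  74. -204.]
rodL [-58.  64.]
rodR [-58. -39.]
bat- [-18. 132.]
bat+ [-20. 291.]
ptr [  61. -203.]
mark [52. 19.]
bat- [-12. 137.]
bat+ [ -8. 298.]
[0.53551482 0.00909234 0.057021  ]
[0.52880854 0.20739501 0.06510189]
bar world [ 0.50982253 -0.01085921]
```

Station fit: yaw 0.106 rad, residuals 2 mm or less. The pointer is at about y −200 and the carriage at about +13. Next I'll rotate the tool to the station axes (tool x = station y, tool y = station x) and approach for a wrist view of the pointer.

Emit:
{"fn": "step_arm", "kwargs": {
  "targets": [
    [1, [0, 0, 0], [0, 0, -0.12]],
    [1, [0, 0, 0], [0, 0, -0.12]],
    [1, [0, 0, 0], [0, 0, -0.12]],
    [1, [0, 0, 0], [0, 0, -0.12]],
    [1, [0, 0, 0], [0, 0, -0.12]]
  ]
}}

```text
clock: 0.52
eef_pos: [0.1975, -0.4863, 0.3034]
tool_rot: [-0.0, 0.88, 0.476, 0.0]
force: [-0.1, -0.7, -0.5]
grip_width: 0.0855
grasp_force: 0.0
```

Emit:
{"fn": "step_arm", "kwargs": {
  "targets": [
    [0, [0, 0, 0], [0, 0, -0.12]],
    [0, [0, 0, 0], [0, 0, -0.12]],
    [0, [0, 0, 0], [0, 0, -0.12]],
    [0, [0, 0, 0], [0, 0, -0.12]],
    [0, [0, 0, 0], [0, 0, -0.12]]
  ]
}}

```text
clock: 0.93
eef_pos: [0.1975, -0.4863, 0.3034]
tool_rot: [-0.0, 0.7, 0.714, 0.0]
force: [-0.0, 0.5, -0.5]
grip_width: 0.0427
grasp_force: 0.0
```

Emit:
{"fn": "step_arm", "kwargs": {
  "targets": [
    [0, [0, 0, 0], [0, 0, -0.09]],
    [0, [0.02, 0.03, 0], [0, 0, 0]],
    [0, [0.02, 0.03, 0], [0, 0, 0]],
    [0, [0.02, 0.03, 0], [0, 0, 0]],
    [0, [0.02, 0.03, 0], [0, 0, 0]]
  ]
}}

```text
clock: 1.35
eef_pos: [0.3093, -0.3931, 0.3035]
tool_rot: [-0.0, 0.669, 0.743, 0.0]
force: [0.5, -0.7, -0.1]
grip_width: 0.0426
grasp_force: 0.0
```

Emit:
{"fn": "step_arm", "kwargs": {
  "targets": [
    [0, [0.02, 0.03, 0], [0, 0, 0]],
    [0, [0.02, 0.03, 0], [0, 0, 0]],
    [0, [0.02, 0.03, 0], [0, 0, 0]],
    [0, [0.02, 0.03, 0], [0, 0, 0]],
    [0, [0.02, 0.03, 0], [0, 0, 0]]
  ]
}}

```text
clock: 1.77
eef_pos: [0.4483, -0.2776, 0.3036]
tool_rot: [-0.0, 0.669, 0.743, -0.0]
force: [0.1, -1.1, 0.6]
grip_width: 0.0425
grasp_force: 0.0
```

```bash
cat >> h.py <<'E'
def stn():
    s=np.load('st.npz');o=arm.get_obs();p=(o['eef_pos'][:2]-s['t'])@s['r']
    from scipy.spatial.transform import Rotation as Q
    q=o['tool_rot'];m=Q.from_quat(np.r_[q[1:],q[0]]).as_matrix()
    print('tcp stn mm',np.round(p*1000,1),'z',round(o['eef_pos'][2]*1000,1),'yaw err(tool y vs stn x)',round(np.arctan2(m[1,1],m[0,1])-np.arctan2(s['r'][1,0],s['r'][0,0]),4),'tz',np.round(m[:,2],3),'F',np.round(o['force'],1),'w',round(o['grip_width'],4),'g',round(o['grasp_force'],1),'t',o['clock'])
E
python3 - <<'E'
from h import *
stn(); im,d,P=snap('wrist','w1'); stn(); print(P['position'],R(P))
E
```

```text
tcp stn mm [-147.5 -258.7] z 303.6 yaw err(tool y vs stn x) -0.0015 tz [-0.  0. -1.] F [ 0.1 -1.1  0.6] w 0.0425 g 0.0 t 1.7667
tcp stn mm [-143.5 -255.3] z 303.3 yaw err(tool y vs stn x) 0.0034 tz [ 0.002  0.003 -1.   ] F [ 3.1  4.4 -0.9] w 0.0428 g 0.0 t 1.8167
[ 0.43962131 -0.19560446  0.37217034] [[ 9.94504671e-01  9.92777913e-02  3.32322163e-02]
 [ 1.04691485e-01 -9.41878792e-01 -3.19224113e-01]
 [-3.91145109e-04  3.20949002e-01 -9.47096397e-01]]
```

View pics/w1.png

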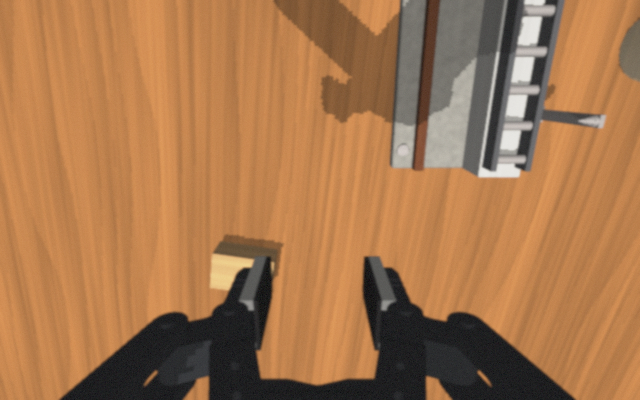

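The wrist view shows the rungs at x≈512–540 (rows 159, 126, 90, 50, 10). The pointer's point aims at the rail at about (578,121). I'll measure that relative to the rungs and the base corner (392,167).

Run:
```python
from h import *
im,d,P=snap('wrist','w2'); stn()
s=np.load('st.npz');inv=lambda w:np.round((np.array(w)[:2]-s['t'])@s['r']*1000,1)
W=load('w1')
for p,z in [((512,159),.071),((517,126),.071),((525,90),.071),((532,50),.071),((540,10),.071),((578,121),.095),((605,121),.095),((392,167),.015)]:print(p,inv(ray(W,*p,z)))
print('expected corner new',proj(P,[*(s['r']@[-.07,-.26]+s['t']),.015]))
cv2.imwrite('pics/w2c.png',cv2.resize(cv2.imread('pics/w2.png')[:200,440:],None,fx=3.5,fy=3,interpolation=cv2.INTER_CUBIC))
```

```text
tcp stn mm [-145.7 -257.1] z 303.2 yaw err(tool y vs stn x) 0.0042 tz [-0.     0.002 -1.   ] F [-0.5 -0.5 -0.8] w 0.0427 g 0.0 t 1.8667
(512, 159) [  27.2 -237.2]
(517, 126) [  26.3 -208.2]
(525, 90) [  27.4 -178.5]
(532, 50) [  27.1 -147.6]
(540, 10) [  27.6 -118.8]
(578, 121) [  60.3 -201.8]
(605, 121) [  81.8 -201.8]
(392, 167) [ -67.3 -257. ]
expected corner new (np.float64(384.7552120211389), np.float64(173.7448123205428))
```

View pics/w2c.png

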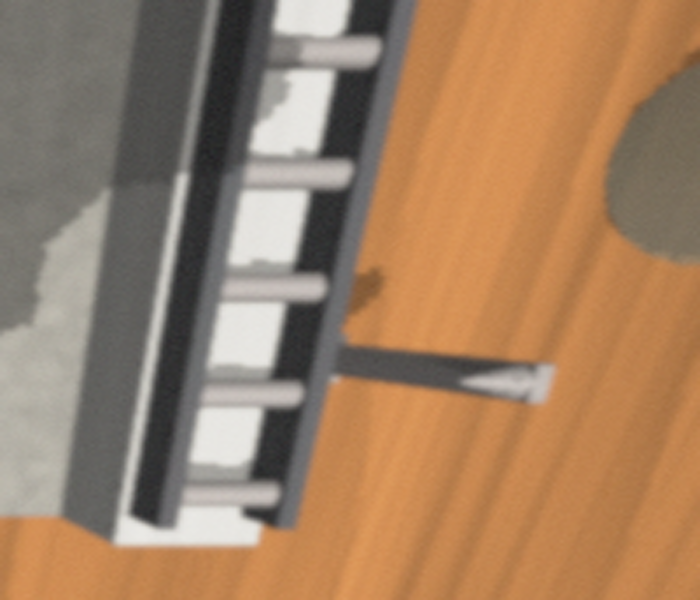

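The tip is at about y −203.5 once corrected by the rungs' +2 mm bias, so the nearest notch is −195. The rung at −210 lies between the tip and the −225 notch. Now moving above the bar.

Emit:
{"fn": "step_arm", "kwargs": {
  "targets": [
    [0, [0.03, 0.01, 0], [0, 0, 0]],
    [0, [0.03, 0.01, 0], [0, 0, 0]],
    [0, [0.03, 0.01, 0.01], [0, 0, 0]],
    [0, [0.03, 0.01, 0.01], [0, 0, 0]],
    [0, [0.03, 0.01, 0.01], [0, 0, 0]]
  ]
}}

```text
clock: 2.28
eef_pos: [0.481, -0.1237, 0.2733]
tool_rot: [-0.0, 0.669, 0.743, -0.0]
force: [-0.2, -0.9, -0.2]
grip_width: 0.0427
grasp_force: 0.0
```

Emit:
{"fn": "step_arm", "kwargs": {
  "targets": [
    [0, [0.03, 0.01, 0.01], [0, 0, 0]],
    [0, [0.03, 0.01, 0.01], [0, 0, 0]],
    [0, [0.03, 0.01, 0.01], [0, 0, 0]],
    [0, [0.03, 0.008, 0.01], [0, 0, 0]],
    [0, [0, 0, 0], [0, 0, 0]]
  ]
}}

```text
clock: 2.7
eef_pos: [0.5058, 0.0024, 0.2312]
tool_rot: [-0.002, 0.667, 0.745, -0.001]
force: [0.4, -0.1, -0.8]
grip_width: 0.0429
grasp_force: 0.0
```

Run:
```python
from h import *
imaging.capture('wrist'); stn(); im,d,P=snap('wrist','w3'); stn()
```

```text
tcp stn mm [-60.7  11.6] z 232.3 yaw err(tool y vs stn x) 0.002 tz [-0.003  0.    -1.   ] F [ 0.1 -0.9  0.5] w 0.0422 g 0.0 t 2.75
tcp stn mm [-60.6  10.2] z 233.1 yaw err(tool y vs stn x) 0.0004 tz [-0.002 -0.    -1.   ] F [ 1.5 -0.1  0.5] w 0.0426 g 0.0 t 2.8
```

View pics/w3.png

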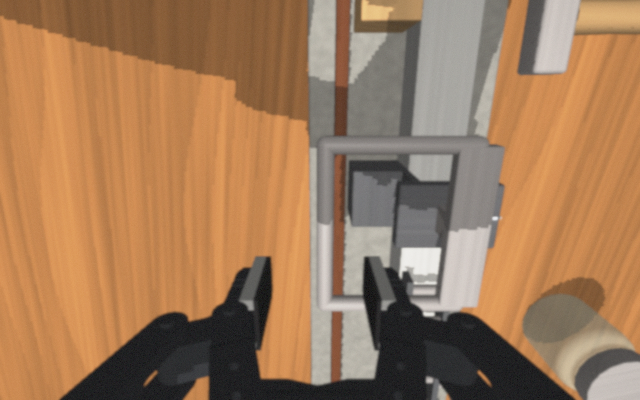

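The wrist view shows the front rod at u≈326, rows 142–303, and the fingers centred at u≈318. The batten end is at the top, around (388,28).

Run:
```python
from h import *
s=np.load('st.npz');inv=lambda w:np.round((np.array(w)[:2]-s['t'])@s['r']*1000,1)
W=load('w3')
for n,p,z in [('rod+',(326,145),.118),('rod-',(325,303),.118),('mark',(495,217),.098),('bat end',(388,29),.065),('lip top',(340,380),.027)]:print(n,inv(ray(W,*p,z)))
print(pt(W,W['d'],326,200),pt(W,W['d'],326,250))
```

```text
rod+ [-56.4  64.9]
rod- [-56.  -34.7]
mark [52.5 16. ]
bat end [-17.2 128.9]
lip top [ -37.3 -192.2]
[0.50797661 0.02395632 0.12121702] [ 0.51154904 -0.00655314  0.12149044]
```

Emit:
{"fn": "step_arm", "kwargs": {
  "targets": [
    [0, [0.005, 0.004, 0.015], [0, 0, 0]],
    [0, [0, 0, 0.015], [0, 0, 0]],
    [0, [0, 0, 0.015], [0, 0, 0]],
    [0, [0, 0, 0.015], [0, 0, 0]],
    [0, [0, 0, 0], [0, 0, 0]]
  ],
  "force": 40
}}

```text
clock: 3.22
eef_pos: [0.5086, 0.0026, 0.1711]
tool_rot: [-0.002, 0.67, 0.743, -0.002]
force: [-0.8, -0.6, -1.1]
grip_width: 0.0428
grasp_force: 0.0
```

Emit:
{"fn": "step_arm", "kwargs": {
  "targets": [
    [-1, [0, 0, 0], [0, 0, 0]],
    [-1, [0, 0, 0], [0, 0, 0]],
    [-1, [0, 0, 0], [0, 0, 0]],
    [-1, [0, 0, 0], [0, 0, 0]],
    [-1, [0, 0, 0], [0, 0, 0]]
  ],
  "force": 40
}}

```text
clock: 3.63
eef_pos: [0.5098, 0.0036, 0.1755]
tool_rot: [0.0, 0.669, 0.743, -0.0]
force: [-5.0, -2.0, 4.5]
grip_width: 0.0084
grasp_force: 39.1
```

```bash
python3 -c "
from h import *
stn()"
```

```text
tcp stn mm [-56.5  14.3] z 175.5 yaw err(tool y vs stn x) -0.0017 tz [ 0.    -0.001 -1.   ] F [-5.  -2.   4.5] w 0.0084 g 39.1 t 3.6333
```

Emit:
{"fn": "step_arm", "kwargs": {
  "targets": [
    [-1, [0, 0, -0.006], [0, 0, 0]],
    [-1, [0, 0, -0.006], [0, 0, 0]],
    [-1, [0, 0, -0.006], [0, 0, 0]],
    [-1, [0, 0, -0.006], [0, 0, 0]],
    [-1, [0, 0, 0], [0, 0, 0]]
  ],
  "force": 60
}}

```text
clock: 4.05
eef_pos: [0.5098, 0.004, 0.1988]
tool_rot: [-0.0, 0.669, 0.743, -0.0]
force: [-0.3, -0.6, -8.0]
grip_width: 0.0077
grasp_force: 58.4
```

Run:
```python
from h import *
stn(); im,d,P=snap('wrist','w4')
a=im[100:330,200:560];g=cv2.resize(a,None,fx=1.6,fy=1.6);cv2.imwrite('pics/w4c.png',g[:,:,::-1])
```

```text
tcp stn mm [-56.5  14.8] z 198.8 yaw err(tool y vs stn x) -0.0014 tz [-0. -0. -1.] F [-0.3 -0.6 -8. ] w 0.0077 g 58.4 t 4.05
```

View pics/w4c.png

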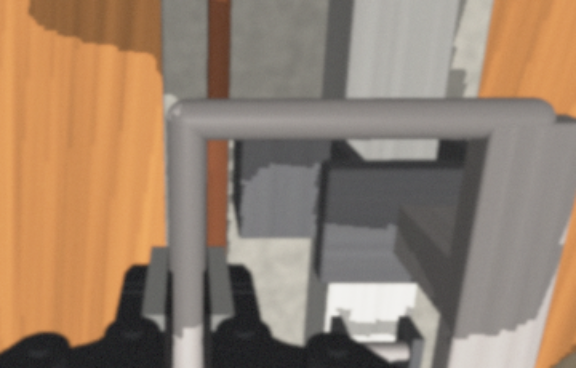

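The rod is pinched and lifted about 24 mm, and the wrist reads −8 N from the spring. Sliding to the −195 notch: about −208 mm.

Emit:
{"fn": "step_arm", "kwargs": {
  "targets": [
    [-1, [-0.01, 0, 0], [0, 0, 0]],
    [-1, [-0.022, 0, 0], [0, 0, 0]],
    [-1, [-0.022, 0, 0], [0, 0, 0]],
    [-1, [-0.022, 0, 0], [0, 0, 0]],
    [-1, [-0.022, 0, 0], [0, 0, 0]]
  ]
}}

```text
clock: 4.52
eef_pos: [0.5204, -0.0945, 0.1975]
tool_rot: [0.0, 0.669, 0.743, 0.0]
force: [3.9, 1.8, -8.6]
grip_width: 0.0078
grasp_force: 58.5
```

Emit:
{"fn": "step_arm", "kwargs": {
  "targets": [
    [-1, [-0.022, 0, 0], [0, 0, 0]],
    [-1, [-0.022, 0, 0], [0, 0, 0]],
    [-1, [-0.022, 0, 0], [0, 0, 0]],
    [-1, [-0.022, 0, 0], [0, 0, 0]],
    [-1, [-0.022, 0, 0], [0, 0, 0]]
  ]
}}

```text
clock: 4.93
eef_pos: [0.5323, -0.204, 0.1976]
tool_rot: [0.001, 0.669, 0.743, 0.001]
force: [6.8, 2.1, -8.5]
grip_width: 0.0077
grasp_force: 58.6
```

Run:
```python
from h import *
stn()
s=np.load('st.npz');inv=lambda w:np.round((np.array(w)[:2]-s['t'])@s['r']*1000,1)
W=load('w2')
for a,b in [(330,52),(298,172),(272,288),(252,394),(230,494)]:print('rung',inv(ray(W,440+a/3.5,b/3,.071)))
print('tip',inv(ray(W,572,127.3,.095)))
im,d,P=snap('wrist','w5');stn()
t,_,_=snap('top','t5')
g=np.hstack([cv2.resize(im,(480,300)),cv2.resize(t[160:260,300:420],(360,300))])
cv2.imwrite('pics/c5.png',np.vstack([cv2.resize(im[100:,280:640],(720,600))])[:,:,::-1])
```

```text
tcp stn mm [ -56.2 -194.4] z 197.6 yaw err(tool y vs stn x) -0.001 tz [ 0.002  0.001 -1.   ] F [ 6.8  2.1 -8.5] w 0.0077 g 58.6 t 4.9333
rung [  28.3 -119.1]
rung [  26.8 -148.3]
rung [  26.5 -178.5]
rung [  27.2 -208. ]
rung [  27.  -237.7]
tip [  61.1 -201.9]
tcp stn mm [ -56.2 -198.2] z 197.9 yaw err(tool y vs stn x) -0.0036 tz [ 0.004 -0.003 -1.   ] F [ 6.2 -4.2 -7.5] w 0.0077 g 58.8 t 4.9833
```

View pics/c5.png

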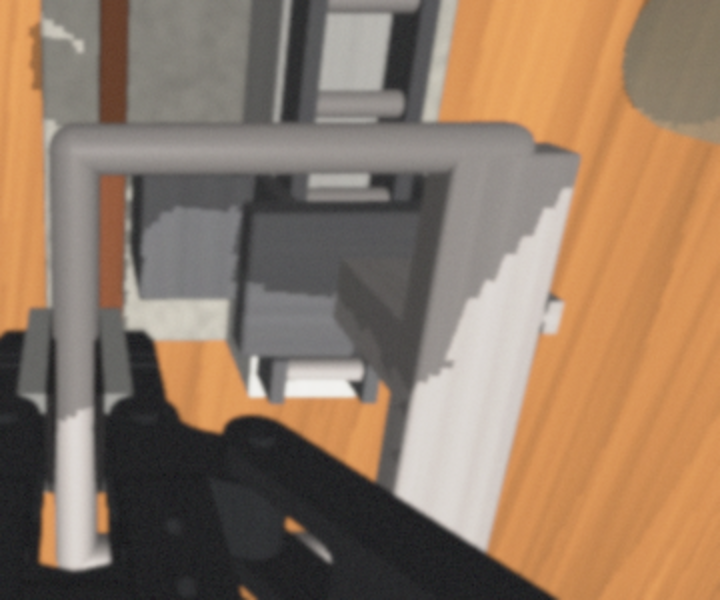

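Emit:
{"fn": "step_arm", "kwargs": {
  "targets": [
    [-1, [0, 0, 0], [0, 0, 0]],
    [-1, [0, 0, 0.004], [0, 0, 0]],
    [-1, [0, 0, 0.005], [0, 0, 0]],
    [-1, [0, 0, 0.005], [0, 0, 0]],
    [-1, [0, 0, 0], [0, 0, 0]]
  ]
}}

```text
clock: 5.45
eef_pos: [0.5322, -0.2026, 0.1827]
tool_rot: [0.0, 0.669, 0.743, 0.001]
force: [6.7, 0.0, -5.3]
grip_width: 0.0073
grasp_force: 59.0
```

```bash
python3 -c "
from h import *
stn()"
```

```text
tcp stn mm [ -56.1 -193.1] z 182.7 yaw err(tool y vs stn x) -0.0009 tz [ 0.002  0.    -1.   ] F [ 6.7  0.  -5.3] w 0.0073 g 59.0 t 5.45
```

It is below the rung height and the spring is still pulling, so the catch is in the gap. Lower a little more, then open.

Emit:
{"fn": "step_arm", "kwargs": {
  "targets": [
    [-1, [0, 0, 0.003], [0, 0, 0]],
    [-1, [0, 0, 0.002], [0, 0, 0]],
    [0, [0, 0, 0], [0, 0, 0]],
    [0, [0, 0, 0], [0, 0, 0]],
    [0, [0, 0, 0], [0, 0, 0]]
  ]
}}

```text
clock: 5.87
eef_pos: [0.5317, -0.2031, 0.1797]
tool_rot: [0.001, 0.669, 0.743, -0.0]
force: [-0.7, -0.0, 0.2]
grip_width: 0.0422
grasp_force: 0.0
```

Emit:
{"fn": "step_arm", "kwargs": {
  "targets": [
    [0, [0, 0, 0], [0, 0, 0]],
    [0, [0, 0, -0.02], [0, 0, 0]],
    [0, [0, 0, -0.03], [0, 0, 0]],
    [0, [0, 0, -0.03], [0, 0, 0]],
    [0, [0, 0, 0], [0, 0, 0]]
  ]
}}

```text
clock: 6.28
eef_pos: [0.5331, -0.2037, 0.2667]
tool_rot: [0.006, 0.669, 0.743, 0.002]
force: [0.3, 0.1, 2.0]
grip_width: 0.0425
grasp_force: 0.0
```

Run:
```python
from h import *
imaging.capture('wrist');stn(); im,d,P=snap('wrist','w6');stn()
t,_,_=snap('scene','s6')
cv2.imwrite('pics/c6.png',np.vstack([cv2.resize(im[50:350,240:640],(600,400)),cv2.resize(t[175:275,200:500],(600,200))])[:,:,::-1])
s=np.load('st.npz');
for y in(-.145,-.245): print([proj(P,[*(s['r']@[-.056,y+.0018]+s['t']),z]) for z in(.118,.134)])
```

```text
tcp stn mm [ -55.7 -193.9] z 263.6 yaw err(tool y vs stn x) -0.0015 tz [ 0.007 -0.004 -1.   ] F [ 0.5 -0.1 -0.3] w 0.0428 g 0.0 t 6.3333
tcp stn mm [ -56.3 -193.5] z 260.9 yaw err(tool y vs stn x) -0.0014 tz [ 0.003 -0.002 -1.   ] F [-1.  -0.3 -1.9] w 0.0431 g 0.0 t 6.3833
[(np.float64(314.90791016448867), np.float64(139.97015672521528)), (np.float64(314.9389132675063), np.float64(144.1231319791293))]
[(np.float64(315.4208347230719), np.float64(279.2868718541676)), (np.float64(315.4811843869041), np.float64(292.01451068133036))]
```

View pics/c6.png

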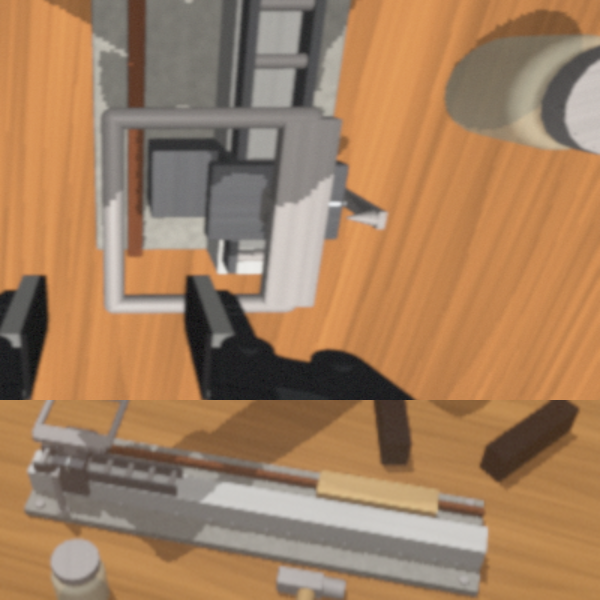

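The front rod spans rows 138–276, matching the fully down prediction (140–279; raised would be 144–292), so the catch is home. The carriage mark sits just on the +y side of the pointer. Now moving behind the batten with the fingers shut.

Emit:
{"fn": "step_arm", "kwargs": {
  "targets": [
    [-1, [0.02, 0.002, 0], [0, 0, 0]],
    [-1, [0.038, 0.003, 0], [0, 0, 0]],
    [-1, [0.04, 0.003, 0], [0, 0, 0]],
    [-1, [0.04, 0.003, 0], [0, 0, 0]],
    [-1, [0.04, 0.003, 0], [0, 0, 0]]
  ]
}}

```text
clock: 6.85
eef_pos: [0.5261, -0.0228, 0.2572]
tool_rot: [-0.001, 0.669, 0.743, -0.001]
force: [0.4, 0.5, -0.7]
grip_width: 0.0001
grasp_force: 0.0
```

Emit:
{"fn": "step_arm", "kwargs": {
  "targets": [
    [-1, [0.04, 0.003, 0], [0, 0, 0]],
    [-1, [0.04, 0.003, 0], [0, 0, 0]],
    [-1, [0.04, 0.003, 0], [0, 0, 0]],
    [-1, [0.04, 0.003, 0], [0, 0, 0]],
    [-1, [0.04, 0.003, 0], [0, 0, 0]]
  ]
}}

```text
clock: 7.27
eef_pos: [0.52, 0.1779, 0.2573]
tool_rot: [-0.001, 0.669, 0.743, -0.001]
force: [0.8, -0.2, -0.0]
grip_width: 0.0001
grasp_force: 0.0
```

Emit:
{"fn": "step_arm", "kwargs": {
  "targets": [
    [-1, [0.04, 0.003, 0], [0, 0, 0]],
    [-1, [0.04, 0.003, 0], [0, 0, 0]],
    [-1, [0.04, 0.003, 0], [0, 0, 0]],
    [-1, [0.02, 0.003, 0], [0, 0, 0]],
    [-1, [0, 0, 0], [0, 0, 0]]
  ]
}}

```text
clock: 7.68
eef_pos: [0.5168, 0.3204, 0.2564]
tool_rot: [-0.001, 0.667, 0.745, -0.001]
force: [0.2, -0.8, -0.6]
grip_width: 0.0002
grasp_force: 0.0
```

Run:
```python
from h import *
imaging.capture('wrist');stn(); im,d,P=snap('wrist','w7');stn()
cv2.imwrite('pics/c7.png',im[:,:,::-1])
```

```text
tcp stn mm [-15.6 326.5] z 256.6 yaw err(tool y vs stn x) 0.0017 tz [-0.003 -0.002 -1.   ] F [-0.1 -1.3  0. ] w -0.0001 g 0.0 t 7.7333
tcp stn mm [-15.4 325. ] z 257.0 yaw err(tool y vs stn x) -0.0001 tz [-0.003 -0.002 -1.   ] F [ 0.4  0.1 -0.1] w -0.0003 g 0.0 t 7.7833
```

View pics/c7.png

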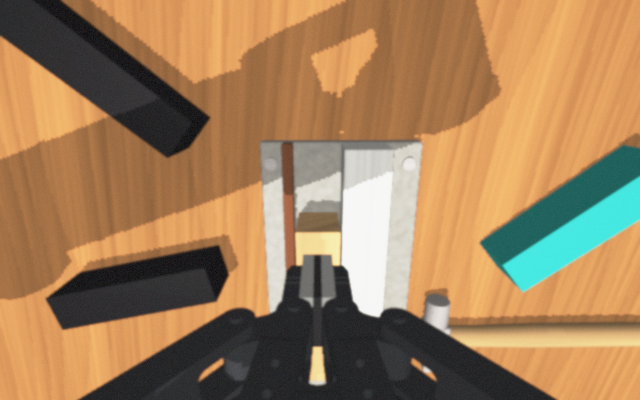

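The wrist view shows the batten's top back edge at row 232, u 295–341. The closed fingers are centred at u≈318.

Run:
```python
from h import *
s=np.load('st.npz');inv=lambda w:np.round((np.array(w)[:2]-s['t'])@s['r']*1000,1)
W=load('w7')
print(inv(ray(W,295,232,.065)),inv(ray(W,341,232,.065)),pt(W,W['d'],318,238))
print('top end',inv(ray(W,318,143,.015)),'lip in',inv(ray(W,293,200,.027)),'rail front',inv(ray(W,343,180,.055)))
```

```text
[-34.6 294.5] [  3.7 294.6] [0.5214665  0.28062857 0.0639029 ]
top end [-15.7 360.7] lip in [-38.7 310. ] rail front [  4.9 336.7]
```

Emit:
{"fn": "step_arm", "kwargs": {
  "targets": [
    [-1, [0.002, 0, 0.03], [0, 0, 0]],
    [-1, [0, 0, 0.03], [0, 0, 0]],
    [-1, [0, 0, 0.03], [0, 0, 0]],
    [-1, [0, 0, 0.03], [0, 0, 0]],
    [-1, [0, 0, 0.024], [0, 0, 0]]
  ]
}}

```text
clock: 8.2
eef_pos: [0.5174, 0.3164, 0.1118]
tool_rot: [-0.0, 0.67, 0.743, -0.002]
force: [0.4, 0.4, -0.2]
grip_width: -0.0
grasp_force: 0.0
```

Emit:
{"fn": "step_arm", "kwargs": {
  "targets": [
    [-1, [0, 0, 0], [0, 0, 0]],
    [-1, [-0.01, 0, 0], [0, 0, 0]],
    [-1, [-0.007, 0, 0], [0, 0, 0]],
    [-1, [-0.005, 0, 0], [0, 0, 0]],
    [-1, [-0.005, 0, 0], [0, 0, 0]]
  ]
}}

```text
clock: 8.62
eef_pos: [0.5219, 0.2911, 0.1172]
tool_rot: [0.001, 0.669, 0.743, 0.002]
force: [0.1, 1.2, 0.9]
grip_width: -0.0001
grasp_force: 0.7
```

```bash
python3 -c "
from h import *
stn()"
```

```text
tcp stn mm [-13.9 299. ] z 117.2 yaw err(tool y vs stn x) -0.0024 tz [ 0.003  0.002 -1.   ] F [0.1 1.2 0.9] w -0.0001 g 0.7 t 8.6167
```

Contact made. Pushing the batten along the channel.

Emit:
{"fn": "step_arm", "kwargs": {
  "targets": [
    [-1, [-0.008, -0.001, 0.002], [0, 0, 0]],
    [-1, [-0.014, 0, 0.002], [0, 0, 0]],
    [-1, [-0.018, 0, 0], [0, 0, 0]],
    [-1, [-0.018, 0, 0], [0, 0, 0]],
    [-1, [-0.018, 0, 0], [0, 0, 0]]
  ]
}}

```text
clock: 9.03
eef_pos: [0.5277, 0.2145, 0.1109]
tool_rot: [0.0, 0.669, 0.743, -0.0]
force: [-0.3, 0.3, 1.0]
grip_width: -0.0002
grasp_force: 0.5
```

Emit:
{"fn": "step_arm", "kwargs": {
  "targets": [
    [-1, [-0.018, 0, 0], [0, 0, 0]],
    [-1, [-0.018, 0, 0], [0, 0, 0]],
    [-1, [-0.018, 0, 0], [0, 0, 0]],
    [-1, [-0.018, 0, 0], [0, 0, 0]],
    [-1, [-0.018, 0, 0], [0, 0, 0]]
  ]
}}

```text
clock: 9.45
eef_pos: [0.537, 0.1248, 0.1108]
tool_rot: [0.0, 0.669, 0.743, -0.0]
force: [-0.4, 1.3, 0.0]
grip_width: 0.0002
grasp_force: 0.5
```

Emit:
{"fn": "step_arm", "kwargs": {
  "targets": [
    [-1, [-0.018, 0, 0], [0, 0, 0]],
    [-1, [-0.018, 0, 0], [0, 0, 0]],
    [-1, [-0.018, 0, 0], [0, 0, 0]],
    [-1, [-0.012, 0, 0], [0, 0, 0]],
    [-1, [-0.008, 0, 0], [0, 0, 0]]
  ]
}}

```text
clock: 9.87
eef_pos: [0.5448, 0.0512, 0.1109]
tool_rot: [0.0, 0.67, 0.743, -0.0]
force: [0.0, 1.6, -0.0]
grip_width: 0.0002
grasp_force: 0.5
```

Run:
```python
from h import *
s=np.load('st.npz');inv=lambda w:np.round((np.array(w)[:2]-s['t'])@s['r']*1000,1)
imaging.capture('wrist');stn(); im,d,P=snap('top','t8')
h=cv2.cvtColor(im,cv2.COLOR_RGB2HSV)
for y in np.arange(-.2,.1,.01):
    w=s['r']@[-.02,y]+s['t'];u,v=proj(P,[*w,.065]);print(int(y*1000),im[int(round(v)),int(round(u))],end=' ')
```

```text
tcp stn mm [-16.5  57.3] z 110.9 yaw err(tool y vs stn x) -0.0033 tz [-0.    -0.001 -1.   ] F [ 0.6 -1.  -0.2] w -0.0004 g 0.0 t 9.9167
-200 [108 102  98] -190 [107 101  96] -180 [108  99  95] -169 [102  96  91] -159 [100  93  85] -149 [172 161 155] -139 [149 142 128] -129 [154 148 137] -119 [156 150 139] -109 [207 161 101] -99 [201 156  99] -89 [205 160 106] -79 [200 153  95] -69 [204 160 104] -59 [202 157 101] -49 [202 156 102] -39 [204 159 104] -29 [197 155  99] -19 [185 146  95] -9 [154 146 123] 0 [192 173 146] 10 [167 152 128] 20 [143 129 107] 30 [162 149 125] 40 [162 148 121] 50 [159 143 120] 60 [159 145 118] 70 [152 138 117] 80 [155 140 118] 90 [157 142 119] 100 [149 135 112]
```

Emit:
{"fn": "step_arm", "kwargs": {
  "targets": [
    [-1, [-0.006, 0, 0], [0, 0, 0]],
    [-1, [-0.01, 0, 0], [0, 0, 0]],
    [-1, [-0.01, 0, 0], [0, 0, 0]],
    [-1, [-0.008, 0, 0], [0, 0, 0]],
    [-1, [-0.004, 0, 0], [0, 0, 0]]
  ]
}}

```text
clock: 10.38
eef_pos: [0.549, 0.014, 0.1108]
tool_rot: [0.0, 0.669, 0.743, -0.0]
force: [-0.1, 0.2, 0.7]
grip_width: -0.0001
grasp_force: 0.4
```

Emit:
{"fn": "step_arm", "kwargs": {
  "targets": [
    [-1, [-0.003, 0, 0], [0, 0, 0]],
    [-1, [-0.003, 0, 0], [0, 0, 0]],
    [-1, [-0.002, 0, 0], [0, 0, 0]],
    [-1, [-0.002, 0, 0], [0, 0, 0]],
    [-1, [0, 0, 0], [0, 0, 0]]
  ]
}}

```text
clock: 10.8
eef_pos: [0.55, 0.005, 0.1109]
tool_rot: [0.0, 0.669, 0.743, -0.0]
force: [-0.2, 0.3, 0.2]
grip_width: 0.0001
grasp_force: 0.0
```

```bash
python3 -c "
from h import *
stn()"
```

```text
tcp stn mm [-16.3  11.5] z 110.9 yaw err(tool y vs stn x) -0.0015 tz [ 0. -0. -1.] F [-0.2  0.3  0.2] w 0.0001 g 0.0 t 10.8
```

Creeping until the force rises.

Emit:
{"fn": "step_arm", "kwargs": {
  "targets": [
    [-1, [-0.002, 0, 0], [0, 0, 0]],
    [-1, [-0.002, 0, 0], [0, 0, 0]],
    [-1, [-0.002, 0, 0], [0, 0, 0]],
    [-1, [-0.001, 0, 0], [0, 0, 0]],
    [-1, [-0.001, 0, 0], [0, 0, 0]]
  ]
}}

```text
clock: 11.22
eef_pos: [0.5509, -0.0028, 0.1109]
tool_rot: [0.0, 0.669, 0.743, 0.0]
force: [0.8, 0.7, -0.2]
grip_width: -0.0001
grasp_force: 0.4
```

Emit:
{"fn": "step_arm", "kwargs": {
  "targets": [
    [-1, [-0.001, 0, 0], [0, 0, 0]],
    [-1, [-0.001, 0, 0], [0, 0, 0]],
    [-1, [-0.001, 0, 0], [0, 0, 0]],
    [-1, [-0.001, 0, 0], [0, 0, 0]]
  ]
}}

```text
clock: 11.55
eef_pos: [0.5513, -0.0067, 0.1109]
tool_rot: [-0.0, 0.669, 0.743, 0.0]
force: [0.6, 1.2, 0.7]
grip_width: 0.0003
grasp_force: 0.7
```

Emit:
{"fn": "step_arm", "kwargs": {
  "targets": [
    [-1, [-0.001, 0, 0], [0, 0, 0]],
    [-1, [-0.001, 0, 0], [0, 0, 0]],
    [-1, [-0.001, 0, 0], [0, 0, 0]]
  ]
}}

```text
clock: 11.8
eef_pos: [0.5515, -0.0089, 0.1109]
tool_rot: [-0.001, 0.669, 0.743, 0.001]
force: [-1.1, 9.8, 1.2]
grip_width: 0.0004
grasp_force: 4.8
```

Run:
```python
from h import *
stn();im,d,P=snap('top','t9')
cv2.imwrite('pics/c9.png',cv2.resize(im[170:250,300:420],(780,520),interpolation=cv2.INTER_CUBIC)[:,:,::-1])
```

```text
tcp stn mm [-16.3  -2.4] z 110.9 yaw err(tool y vs stn x) -0.0011 tz [-0.     0.002 -1.   ] F [-1.1  9.8  1.2] w 0.0004 g 4.8 t 11.8
```

View pics/c9.png

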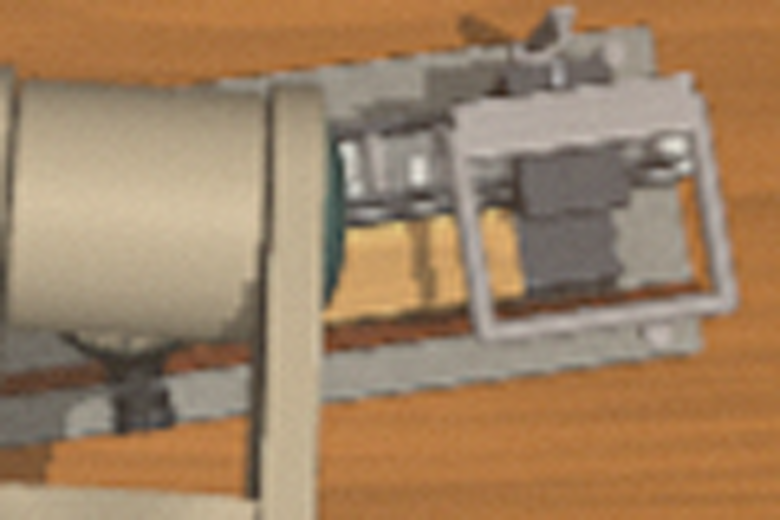

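The force rose to 9.8 N and the batten's end meets the stop block at (520,255) in the crop. That was picture 11, one over the limit of 10, so from here I check by numbers only. Backing off.

Emit:
{"fn": "step_arm", "kwargs": {
  "targets": [
    [-1, [0.003, 0, 0], [0, 0, 0]],
    [-1, [0.01, 0, 0], [0, 0, 0]],
    [-1, [0.015, 0, 0], [0, 0, 0]],
    [-1, [0, 0, -0.03], [0, 0, 0]],
    [-1, [0, 0, -0.04], [0, 0, 0]]
  ]
}}

```text
clock: 12.27
eef_pos: [0.5465, 0.0192, 0.1776]
tool_rot: [-0.003, 0.669, 0.744, -0.003]
force: [1.8, -0.0, -0.1]
grip_width: 0.0
grasp_force: 0.0
```

Emit:
{"fn": "step_arm", "kwargs": {
  "targets": [
    [-1, [0, -0.03, -0.025], [0, 0, 0]],
    [-1, [0, -0.035, -0.02], [0, 0, 0]],
    [-1, [0.01, -0.035, 0], [0, 0, 0]],
    [-1, [0.01, -0.02, 0], [0, 0, 0]],
    [-1, [0, 0, 0], [0, 0, 0]]
  ]
}}

```text
clock: 12.68
eef_pos: [0.4245, 0.0265, 0.2262]
tool_rot: [0.0, 0.669, 0.743, 0.0]
force: [0.1, -0.0, 0.3]
grip_width: 0.0002
grasp_force: 0.0
```

Run:
```python
from h import *
s=np.load('st.npz');imaging.capture('wrist');stn()
inv=lambda w:np.round((np.array(w)[:2]-s['t'])@s['r']*1000,1)
im,d,P=snap('top','t10')
h=cv2.cvtColor(im,cv2.COLOR_RGB2HSV)
# sample along the batten's line and along the rod line
print('batten line');
for y in np.arange(-.186,.02,.003):
    u,v=proj(P,[*(s['r']@[-.02,y]+s['t']),.065]);px=im[int(round(v)),int(round(u))].astype(int);print(int(round(y*1000)),px[0]-px[2],px[0],end='; ')
m=((h[:,:,0]<25)&(h[:,:,1]>90)).astype(np.uint8)
print('\nrod world z by depth:')
for y in(-.225,-.21,-.195,-.18,-.165):
    best=max(pt(P,d,*[round(a)+o for a,o in zip(proj(P,[*(s['r']@[-.058,y]+s['t']),.118]),(0,k))])[2] for k in(-1,0,1));print(y,round(best,4))
w=[]
im,d,P=snap('scene','s10')
for y in(-.225,-.195,-.165):
    print('scene',round(max(pt(P,d,*[round(a)+o for a,o in zip(proj(P,[*(s['r']@[-.058,y]+s['t']),.118]),(0,k))])[2] for k in(-2,-1,0,1,2)),4))
```

```text
tcp stn mm [-137.3   45.6] z 226.4 yaw err(tool y vs stn x) -0.0006 tz [ 0.002 -0.001 -1.   ] F [ 0.4  0.3 -0.6] w -0.0003 g 0.0 t 12.7333
batten line
-186 11 108; -183 10 104; -180 10 109; -177 9 108; -174 15 109; -171 106 208; -168 100 203; -165 100 205; -162 88 183; -159 32 155; -156 14 172; -153 14 167; -150 26 129; -147 80 164; -144 101 203; -141 103 199; -138 93 187; -135 73 154; -132 63 141; -129 63 138; -126 81 169; -123 101 201; -120 98 198; -117 100 200; -114 100 195; -111 98 201; -108 100 203; -105 99 203; -102 100 200; -99 100 201; -96 101 199; -93 98 202; -90 98 200; -87 100 202; -84 96 198; -81 100 200; -78 98 201; -75 98 200; -72 99 198; -69 99 200; -66 98 201; -63 100 200; -60 96 197; -57 96 196; -54 95 196; -51 96 198; -48 97 197; -45 92 197; -42 96 198; -39 95 197; -36 98 195; -33 95 194; -30 99 195; -27 95 194; -24 96 195; -21 96 195; -18 97 196; -15 78 163; -12 21 88; -9 13 105; -6 13 112; -3 14 111; 0 17 131; 3 18 159; 6 21 158; 9 16 151; 12 18 154; 15 16 152; 18 16 152; 
rod world z by depth:
-0.225 0.1254
-0.21 0.1209
-0.195 0.1253
-0.18 0.1197
-0.165 0.1207
scene 0.1259
scene 0.1281
scene 0.1251
```

The batten spans −173 to −14 mm, as expected against a stop locked at −195. The rod top reads about 0.123 m, so the bar is fully down. The arm is clear.

```bash
python3 -c "
from h import *
print(arm.hand_in())"
```

```text
the job is handed in; nothing more can be done
None
```

The stop is locked in the −195 mm notch, the one nearest the pointer, and the batten butts against it. I handed in at about 13 s, without moving the jar, hammer or offcut; I viewed 11 pictures, one over the limit of 10.

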